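# Fit the pivot pin to a chair's tilt bracket

### The job

Take the long, slim pivot pin with the brass knob out of the wooden rack and thread it from above through both holes of the green chair bracket, the upper one and then the lower one. Lower it gently rather than dropping it, until its flange rests flat on the upper plate, and let go.

Things in the scene. Friction and masses are not known exactly. Their poses are not given: they have to be found in the camera images.
- pin_knob (a point): Loose pivot pin to fit, 0.14-0.28 kg, z axis up along it: brass knob 26 mm in diameter, 50 mm tall, this point at its centre; right below, a brass flange 44 mm across, 6 mm thick, its underside 31 mm below this point; then a steel shaft 12 mm in diameter, 120 mm long, the last 12 mm tapering to 6 mm. It starts upright, 45 mm deep in a hole of the rack; pull it straight up.
- pin_tip (a point): Lower end of the pin, 151 mm below the knob's centre. The rack: fixed light-wood block 270 x 70 x 55 mm at the robot's left or right, three 14 mm holes in a row (about along y, within 0.4 rad), 100 mm apart. The other two pins, in any order, have knobs of the same size, black and red, on short shafts, the red one with a 30 mm thick sleeve; their tops are 131 mm above the table. They do not fit.
- upper_hole (a point): Upper hole of the green steel bracket, centre, at the top of its upper plate, 135 mm above the table. The bracket is fixed, yaw varies: two level plates 10 mm thick, 74 mm wide, 120 mm long, joined by an upright web at one end; nothing stands above the upper plate. The hole is round, vertical, 26 mm in diameter. With the pin home the knob's centre is 31 mm above this point.
- lower_hole (a point): Lower hole of the same bracket, centre, at the top of its lower plate, 42 mm above the table, straight below the upper hole, also 26 mm in diameter. With the pin home its tip is 27 mm below this point, clear of the 8 mm base plate under it.
Things that resemble listed ones, but are neither listed nor needed, are in the scene too. What is meant by the part that bears pin_knob is not pink, and is the larger of those in its own colour. Leave any purple look-alike of the part that bears upper_hole alone.

How it is judged:
On the way:
1. the pin's tip has entered the upper hole from above, the pin upright (z of pin_tip in the frame of upper_hole between -0.085 and -0.003 m and horizontal distance between pin_tip and upper_hole below 0.014 m and angle between pin_knob's own z axis and vertical below 0.26 rad), for 0.05 s.
At the end, for the whole second after the job is handed in: The brass-knobbed pin stands at rest in the bracket, its shaft through both holes (axis within 14 mm of each hole's centre), upright within 10 degrees, its flange down on the upper plate (within 6 mm) (horizontal distance between pin_knob and upper_hole below 0.014 m and horizontal distance between pin_tip and lower_hole below 0.014 m and z of pin_knob in the frame of upper_hole below 0.037 m and z of pin_tip in the frame of lower_hole below -0.015 m and angle between pin_knob's own z axis and vertical below 0.17 rad and linear speed of pin below 0.03 m/s); the robot touches nothing.
It fails at once if the pin is dropped into the bracket: with its tip inside the upper hole it moves faster than 0.7 m/s (a fall of about 25 mm) (horizontal distance between pin_tip and upper_hole below 0.02 m and z of pin_tip in the frame of upper_hole below -0.003 m and linear speed of pin above 0.7 m/s).
It also fails if it takes over 40 s, if anything falls off the work surface, if the arm or the gripper's body presses on something with over 40 N, if the wrist force passes 120 N, or if a joint passes its speed limit or range.

### The arm

A 6-joint arm with a two-finger parallel gripper is mounted at the origin on the work surface. World frame = base frame: x ahead of the robot, y to its left, z up, the work surface at z = 0. Lengths are in m, angles in rad, forces in N, time in s.
With the tool pointing down it reaches from about 0.25 to 0.775 m from the base axis. Payload 8.9 kg.
Tool frame: the origin (TCP) lies between the finger pads; the fingertips stand ctrl.tcp_to_tips ahead of it and the grasp point (between the pads) is the TCP (ctrl.tcp_to_tips is the distance from the TCP to the fingertips, in m); x points along the fingers, y is the direction in which the jaws open and shut, and the axes are right-handed (so a half turn about x gives the same grasp; the last joint's range is limited). The gripper opens to 85 mm and grips with 20 to 120 N. Pads are 22 mm wide; open, the fingers measure 114 mm over their backs; the gripper's body (76 mm by 85 mm) begins 54 mm behind the grasp point. The pads swing forward as they close: fully open they stand 13 mm farther back than shut.
Start: joints at [-1.479, 0.291, -0.153, 1.127, 0, 1.431], TCP at [0.12, -0.511, 0.25] pointing down, gripper open.
Joint ranges: [-2.52, 2.52], [-0.91, 1.74], [-1.3, 1.37], [-1.96, 2.02], [-1.52, 1.47], [-3.14, 3.14]. Speed limits (rad/s): [2.22, 2.22, 2.79, 3.14, 3.14, 3.14].

### API

Orientations are given as [roll, pitch, yaw] about the fixed x, y, z axes, in that order (R = Rz(yaw) Ry(pitch) Rx(roll)).
In Python, from bench import ctrl gives the robot as it stands. The module is installed in compiled form; this text tells all that it offers.
- The arm moves only by the tool step_arm, never from a script. Its argument "commands" is a list of rows, each an object with "slide": the shift along the tool's x, y, z in units of 40 mm (1.0 is 40 mm), a list of three; "twist": the turn, a rotation vector about the tool's x, y, z in degrees, a list of three; "gripper": the opening, from 0 (shut) to 1 (fully open). A call has 1 to 10 rows; each row is the pose to reach, as a shift and turn from the pose measured when the call began, along the tool's axes at that moment; what a row does not reach only later rows make up. A row lasts 1/10 s, in which the tool goes at most 50 mm and 8.59 degrees, less where a joint would pass 70% of its speed; a pose out of reach is approached as far as the arm can. A call with a gripper value outside its range is refused whole. The fingers move at their own pace and stop on an object; "squeeze" is the grip in N (left out, the last holds). Time passes only in rows, so rows that repeat a pose let the fingers close. It gives the time, the measured TCP pose, the force and the opening at its end, in the units of the state.
- ctrl.observe(): the state, without advancing time (a new reading comes with each control period).
- ctrl.grab_frame(name): name is "side" or "top" or "wrist"; returns the picture (400x640x3 uint8, blue, green, red); there is no depth.
- ctrl.camera_model(name): a dict with "intrinsics" (3x3 intrinsics, pixels), "k1" (the pictures are not rectified: a ray, as slopes to the right and down, at radius r is drawn at 1 + k1 r^2 times it, then the intrinsics apply), "rvec" (rotation vector, rad) and "tvec" (3), from world to camera coordinates, as OpenCV has them. Camera axes: x right, y down, z forward; pixel columns grow to the right and rows downward; lengths in m; the calibration is good to about 2 mm. A picture is of the moment at which its call begins: read the wrist's pose just before it. camera_model takes no time and is no camera call; for the wrist camera it gives the pose at the moment of the call.
- ctrl.hand_in(): hands the job in, once; it reports no verdict.
The state is a dict: "time": time; "qpos": joint angles; "qvel": joint speeds; "effort": joint torques, N m; "eef_pos": TCP position; "eef_rot": TCP orientation; "force": force on the tool from outside, world axes, zero at the start; "wrist_torque": the same for the moment, N m; "opening": opening from 0.0 (shut) to 1.0 (fully open).
Only numpy, scipy, OpenCV 4.12 (cv2) and the standard library are available. Lean on these libraries where they do the work, as an engineer would, in place of code of your own. Each camera call takes 0.05 s, during which the arm holds its last target.

## Working session

There is one attempt and no reset: what is moved stays moved. The work goes in short steps, Python scripts to look and compute and a tool call to move; the robot and the scene stay as the last step left them, time stands still between calls to the robot, and variables do not carry over. Pictures are saved under pics/ and viewed, and the job is handed in when it is done.

Besides the shell and the picture viewer there is one more tool, called after ">>>" as name([rows], argument=value, ...), one row to a line, values as JSON. step_arm: Moves the arm, as the interface text tells. Its arguments: {"type":"object","properties":{"commands":{"type":"array","items":{"type":"object","properties":{"slide":{"type":"array","items":{"type":"number"}},"twist":{"type":"array","items":{"type":"number"}},"gripper":{"type":"number"}}}},"squeeze":{"type":"number"}},"required":["commands"]}

```bash
mkdir -p pics
cat > h.py <<'E'
import numpy as np, cv2
from bench import ctrl
def cam(n):
    m=ctrl.camera_model(n); K=np.array(m["intrinsics"],float); R=cv2.Rodrigues(np.array(m["rvec"],float))[0]; t=np.array(m["tvec"],float).ravel()
    return K,m["k1"],R,t
def ray(c,uv):
    K,k1,R,t=c; p=np.linalg.inv(K)@np.array([uv[0],uv[1],1.]); d=p[:2]
    s=d.copy()
    for _ in range(30): s=d/(1+k1*(s@s))
    v=R.T@np.array([s[0],s[1],1.]); return -R.T@t, v/np.linalg.norm(v)
def onplane(c,uv,z):
    o,v=ray(c,uv); return o+v*(z-o[2])/v[2]
def tri(c1,u1,c2,u2):
    o1,v1=ray(c1,u1);o2,v2=ray(c2,u2)
    A=np.stack([v1,-v2],1); s=np.linalg.lstsq(A,o2-o1,rcond=None)[0]
    a=o1+s[0]*v1;b=o2+s[1]*v2; return (a+b)/2,np.linalg.norm(a-b)
def proj(c,P):
    K,k1,R,t=c; q=R@np.array(P)+t; s=q[:2]/q[2]; s=s*(1+k1*(s@s)); return (K@np.array([s[0],s[1],1]))[:2]
E
python3 - <<'E'
from h import *
o=ctrl.observe(); print(o, ctrl.tcp_to_tips)
for n in ["top","side","wrist"]:
    c=cam(n); print(n,c[0].tolist(),c[1],(-c[2].T@c[3]).round(3),c[2][2].round(2)); cv2.imwrite(f"pics/{n}0.png",ctrl.grab_frame(n))
E
```

```text
{'time': 0.0, 'qpos': array([-1.47931422e+00,  2.91255266e-01, -1.54089543e-01,  1.12669610e+00,
       -1.97532538e-06,  1.43151403e+00]), 'qvel': array([ 0.00056236, -0.00101656,  0.00294163, -0.0009581 ,  0.00067032,
       -0.00115023]), 'effort': array([-1.53098146e-03, -5.37145221e+01,  3.31365323e+01,  1.60659710e-02,
       -3.91403119e-04, -2.01984426e-05]), 'eef_pos': array([ 0.12005492, -0.51068607,  0.24975901]), 'eef_rot': array([-1.70849149,  1.56955174,  1.66386557]), 'force': array([0.35487326, 0.17410469, 0.13811915]), 'wrist_torque': array([-0.05586845, -0.00502827,  0.03388758]), 'opening': 1.0019750295885905} 0.019
top [[488.81462536401165, 0.0, 320.5720344467037], [0.0, 488.81462536401165, 202.57215606052856], [0.0, 0.0, 1.0]] 0.02279023543016931 [0.337 0.034 1.136] [ 0.16  0.02 -0.99]
side [[451.3341760709886, 0.0, 317.7048833985701], [0.0, 451.3341760709886, 197.0932119928715], [0.0, 0.0, 1.0]] -0.11742204610025851 [ 0.452 -0.681  0.828] [ 0.03  0.7  -0.71]
wrist [[347.9099630527268, 0.0, 322.52897378495516], [0.0, 347.9099630527268, 204.72732947087053], [0.0, 0.0, 1.0]] 0.02563218276377828 [ 0.19  -0.495  0.374] [-0.27 -0.06 -0.96]
```

View pics/top0.png

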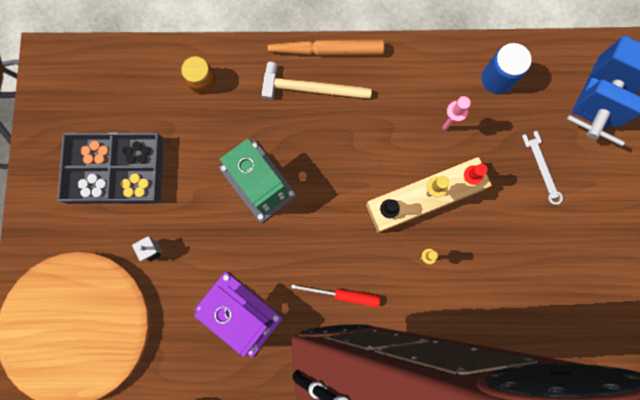

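View pics/side0.png

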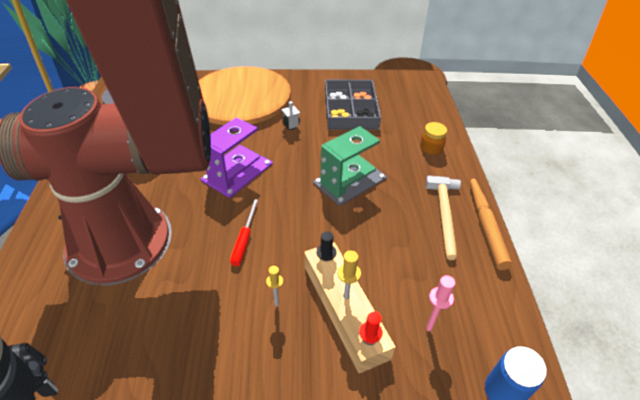

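View pics/wrist0.png

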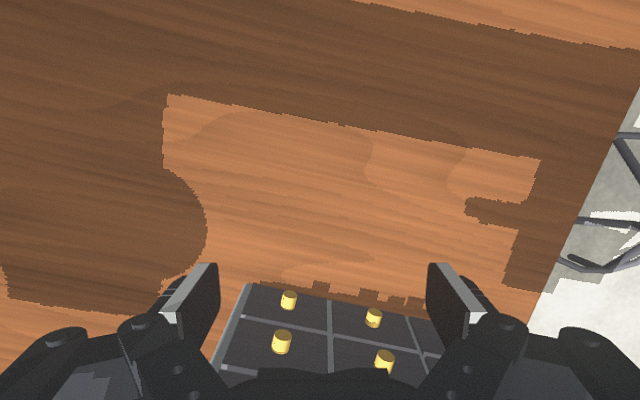

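Top view candidates for the pin: the brass pin in the rack (438,185), a small brass one standing on the table (430,256), and a pink one (458,108). The larger brass one in the middle of the rack fits. For the bracket, green (250,175) is meant and purple (237,315) is the decoy. I'll confirm with crops.

Run:
```python
from h import *
t=cv2.imread("pics/top0.png"); s=cv2.imread("pics/side0.png")
a=cv2.resize(t[130:280,360:500],None,fx=2.8,fy=2.8,interpolation=cv2.INTER_CUBIC)[:420]
b=cv2.resize(s[225:375,260:400],None,fx=2.8,fy=2.8,interpolation=cv2.INTER_CUBIC)[:420]
cv2.imwrite("pics/crop_pin.png",np.hstack([a,b]))
a=cv2.resize(t[130:230,205:305],None,fx=4,fy=4,interpolation=cv2.INTER_CUBIC)
b=cv2.resize(s[115:215,300:400],None,fx=4,fy=4,interpolation=cv2.INTER_CUBIC)
cv2.imwrite("pics/crop_br.png",np.hstack([a,b]))
for n,im in(("top",t),("side",s)):
    h=cv2.cvtColor(im,cv2.COLOR_BGR2HSV); m=cv2.inRange(h,(20,140,90),(33,255,255))
    k,l,st,ce=cv2.connectedComponentsWithStats(m)
    for i in range(1,k):
        if st[i,4]>25: print(n,st[i],ce[i].round(1))
```

```text
top [182  57  26  26 529] [194.6  69.3]
top [121 174  27  23 338] [134.1 185.7]
top [427 176  22  21 326] [437.5 185.8]
top [422 249  15  15 172] [429.  255.9]
side [ 13   0  39  91 426] [30.9 41.7]
side [237  68   6  17  63] [239.6  74. ]
side [202  76   8  26 111] [205.1  86.9]
side [217  76   9  20  71] [219.4  85.5]
side [232  79   4  14  39] [233.4  85.5]
side [237  88  11  29  75] [242.3 104.7]
side [331 109  17   8  89] [338.9 112.4]
side [425 122  22  17 294] [435.3 130. ]
side [338 251  23  32 508] [349.6 267.8]
side [266 266  17  22 259] [274.  277.6]
```

View pics/crop_pin.png

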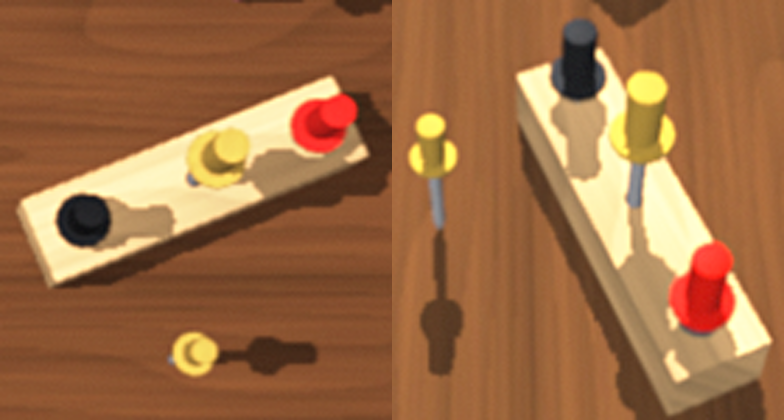

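View pics/crop_br.png

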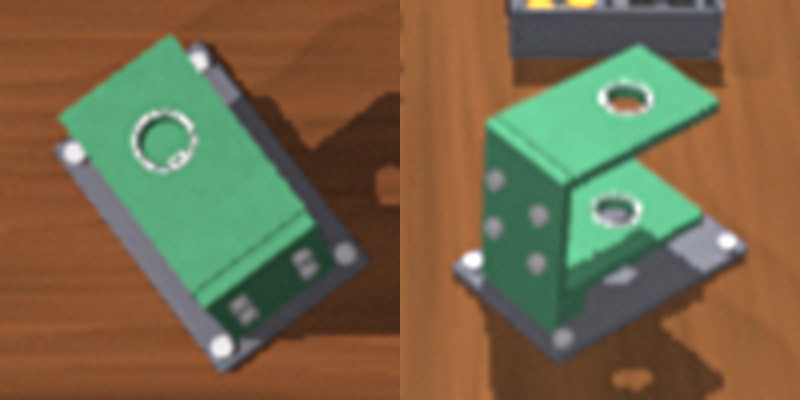

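The crops confirm it. The larger brass pin is in the middle of the rack, with its knob top at about top (443,182) and side (351,256). The loose brass pin on the table is smaller. The upper ring of the green bracket is at top (246,165) and side (356,139).

Run:
```python
from h import *
t=cv2.imread("pics/top0.png"); s=cv2.imread("pics/side0.png")
ct,cs=cam("top"),cam("side")
def ring(im,x0,y0,x1,y1):
    c=im[y0:y1,x0:x1].astype(int); m=((c.min(2)>135)).astype(np.uint8)
    p=cv2.findNonZero(m).reshape(-1,2); e=cv2.fitEllipse(cv2.convexHull(p)); return np.array(e[0])+[x0,y0],e[1],len(p)
T=ring(t,236,155,257,176); S=ring(s,347,132,367,147); L=ring(s,344,161,364,174)
print(T,S,L)
print("tri",tri(ct,T[0],cs,S[0])); print("top",onplane(ct,T[0],.135),"side",onplane(cs,S[0],.135),"low",onplane(cs,L[0],.042))
tt,ss=(442.9,182.2),(350.8,255.7)
print("knobtop tri",tri(ct,tt,cs,ss),onplane(ct,tt,.186),onplane(cs,ss,.186))
P=onplane(ct,tt,.186)
for z in (.186,.161,.130): print(z,proj(ct,[P[0],P[1],z]),proj(cs,[P[0],P[1],z]))
# rack corners, top z=.055
for uv in [(366.5,203),(479,157.5),(492,186),(378.5,231)]: print(onplane(ct,uv,.055))
```

```text
(array([245.39182281, 164.65052319]), (15.591259002685547, 16.361160278320312), 80) (array([356.00095654, 139.07478619]), (9.779051780700684, 14.119441032409668), 57) (array([353.27389717, 167.12322903]), (8.977060317993164, 14.235273361206055), 65)
tri (array([0.58025969, 0.20808555, 0.13278222]), np.float64(0.002024924790232192))
top [0.57868334 0.20760995 0.135     ] side [0.58087277 0.20561069 0.135     ] low [0.5806782  0.20544353 0.042     ]
knobtop tri (array([ 0.53173366, -0.19284717,  0.18396024]), np.float64(0.003969192004600915)) [ 0.52930117 -0.19242114  0.186     ] [ 0.53346562 -0.19397574  0.186     ]
0.186 [442.9 182.2] [348.40593023 255.03204866]
0.161 [440.02812074 184.66952625] [347.49842135 263.38826857]
0.13 [436.66095268 187.56524297] [346.42457784 273.23941325]
[ 0.50906983 -0.0519989   0.055     ]
[ 0.61233221 -0.30676189  0.055     ]
[ 0.54677303 -0.332216    0.055     ]
[ 0.44622769 -0.07756299  0.055     ]
```

```bash
cat >> h.py <<'E'
from scipy.spatial.transform import Rotation as Ro
def Rt(): return Ro.from_euler('xyz',ctrl.observe()["eef_rot"])
def plan(P,jaw=None):
    """target TCP P, tool x down, jaw = world angle of tool y (mod pi)"""
    o=ctrl.observe(); R0=Ro.from_euler('xyz',o["eef_rot"]); y=R0.as_matrix()[:,1]
    cur=np.arctan2(y[1],y[0]); 
    if jaw is None: a=cur
    else: a=cur+(jaw-cur+np.pi/2)%np.pi-np.pi/2
    X=np.array([0,0,-1.]);Y=np.array([np.cos(a),np.sin(a),0]);Rg=Ro.from_matrix(np.stack([X,Y,np.cross(X,Y)],1))
    print("t",round(o["time"],2),"tcp",o["eef_pos"].round(4),"jaw",cur.round(3),"->",round(a,3),"open",round(o["opening"],3),"F",o["force"].round(1),"q",o["qpos"].round(2))
    print("slide",(R0.inv().apply(np.array(P)-o["eef_pos"])/.04).round(3).tolist(),"twist",np.degrees((R0.inv()*Rg).as_rotvec()).round(2).tolist())
    if abs(o["force"]).max()>0: pass
E
python3 - <<'E'
from h import *
plan([.531,-.193,.25],np.arctan2(.103,.255))
plan([.531,-.193,.25],None)
E
```

```text
t 0.15 tcp [ 0.1201 -0.5108  0.2499] jaw -1.34 -> -2.758 open 0.998 F [-0.5 -0.6 -0.2] q [-1.48  0.29 -0.15  1.13  0.    1.43]
slide [0.004, -5.385, -11.818] twist [81.23, 0.03, 0.05]
t 0.15 tcp [ 0.1201 -0.5108  0.2499] jaw -1.34 -> -1.34 open 0.998 F [-0.5 -0.6 -0.2] q [-1.48  0.29 -0.15  1.13  0.    1.43]
slide [0.004, -5.385, -11.818] twist [-0.0, -0.01, 0.05]
```

>>> step_arm([
  {"slide": [0, -5.4, -11.8], "twist": [-99, 0, 0], "gripper": 1},
  {"slide": [0, -5.4, -11.8], "twist": [-99, 0, 0], "gripper": 1},
  {"slide": [0, -5.4, -11.8], "twist": [-99, 0, 0], "gripper": 1},
  {"slide": [0, -5.4, -11.8], "twist": [-99, 0, 0], "gripper": 1},
  {"slide": [0, -5.4, -11.8], "twist": [-99, 0, 0], "gripper": 1},
  {"slide": [0, -5.4, -11.8], "twist": [-99, 0, 0], "gripper": 1},
  {"slide": [0, -5.4, -11.8], "twist": [-99, 0, 0], "gripper": 1},
  {"slide": [0, -5.4, -11.8], "twist": [-99, 0, 0], "gripper": 1},
  {"slide": [0, -5.4, -11.8], "twist": [-99, 0, 0], "gripper": 1},
  {"slide": [0, -5.4, -11.8], "twist": [-99, 0, 0], "gripper": 1},
])

```text
time: 1.15
eef_pos: [0.5163, -0.2026, 0.2501]
eef_rot: [3.034, 1.57, 1.63]
force: [0.6, -1.1, 0.8]
opening: 1.0
```

Run:
```python
from h import *
plan([.531,-.193,.25],np.arctan2(.103,.255))
```

```text
t 1.15 tcp [ 0.5163 -0.2026  0.2501] jaw 0.166 -> 0.384 open 1.0 F [ 0.6 -1.1  0.8] q [-0.51  0.35 -0.07  1.15  0.    0.9 ]
slide [0.002, 0.402, -0.177] twist [-12.47, -0.05, -0.01]
```

>>> step_arm([
  {"slide": [0, 0.4, -0.18], "twist": [-12.5, 0, 0], "gripper": 1},
  {"slide": [0, 0.4, -0.18], "twist": [-12.5, 0, 0], "gripper": 1},
  {"slide": [0, 0.4, -0.18], "twist": [-12.5, 0, 0], "gripper": 1},
  {"slide": [0, 0.4, -0.18], "twist": [-12.5, 0, 0], "gripper": 1},
])

```text
time: 1.55
eef_pos: [0.5306, -0.1929, 0.2498]
eef_rot: [-2.963, 1.57, 2.131]
force: [-0.2, 0.4, -0.3]
opening: 1.005
```

Run:
```python
from h import *
plan([.531,-.193,.25],np.arctan2(.103,.255))
c=cam("wrist"); im=ctrl.grab_frame("wrist"); cv2.imwrite("pics/wrist1.png",im)
print(proj(c,[.531,-.193,.186]),proj(c,[.531,-.193,.136]))
h=cv2.cvtColor(im,cv2.COLOR_BGR2HSV); m=cv2.inRange(h,(20,120,60),(33,255,255))
k,l,st,ce=cv2.connectedComponentsWithStats(m)
for i in range(1,k):
    if st[i,4]>100: print(st[i],ce[i].round(1))
```

```text
t 1.55 tcp [ 0.5306 -0.1929  0.2498] jaw 0.382 -> 0.384 open 1.005 F [-0.2  0.4 -0.3] q [-0.48  0.37 -0.04  1.16  0.    0.71]
slide [-0.004, 0.009, 0.006] twist [-0.11, -0.07, 0.01]
[322.27007248 231.03161211] [322.34545103 206.36478368]
[211   0  32  23 352] [227.    7.5]
[ 294  176   61   75 3108] [324.8 212.2]
```

View pics/wrist1.png

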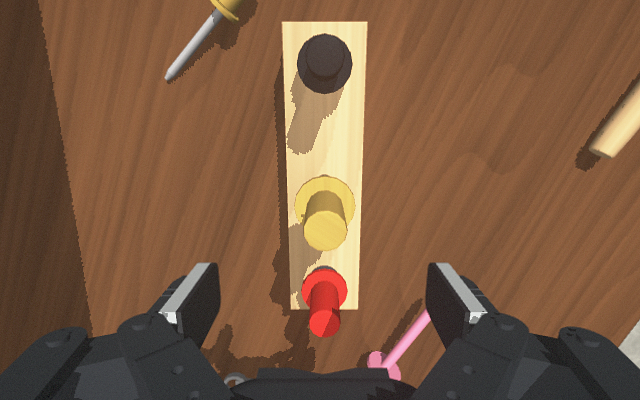

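The wrist picture shows the brass knob's top circle centred at about (325.5,230), between the pads. The red knob is at (324,322) and the black one at (325,62), both clear of the pads.

Run:
```python
from h import *
c=cam("wrist")
p=onplane(c,(325.3,230),.186); print(p)
q=onplane(c,(324.5,204),.133); print(q)
plan([.5305,-.1945,.163],np.arctan2(.103,.255))
plan([p[0],p[1],.163],np.arctan2(.103,.255))
```

```text
[ 0.53232579 -0.19203964  0.186     ]
[ 0.53205937 -0.19186521  0.133     ]
t 1.6 tcp [ 0.5305 -0.1932  0.25  ] jaw 0.382 -> 0.384 open 1.002 F [0.2 0.2 0.1] q [-0.48  0.37 -0.04  1.16  0.    0.71]
slide [2.174, -0.012, 0.033] twist [-0.13, -0.06, 0.0]
t 1.6 tcp [ 0.5305 -0.1932  0.25  ] jaw 0.382 -> 0.384 open 1.002 F [0.2 0.2 0.1] q [-0.48  0.37 -0.04  1.16  0.    0.71]
slide [2.174, 0.053, -0.007] twist [-0.13, -0.06, 0.0]
```

>>> step_arm([
  {"slide": [1.0, 0.05, 0], "twist": [0, 0, 0], "gripper": 1},
  {"slide": [1.6, 0.05, 0], "twist": [0, 0, 0], "gripper": 1},
  {"slide": [2.12, 0.05, 0], "twist": [0, 0, 0], "gripper": 1},
  {"slide": [2.12, 0.05, 0], "twist": [0, 0, 0], "gripper": 1},
  {"slide": [2.12, 0.05, 0], "twist": [0, 0, 0], "gripper": 1},
])

```text
time: 2.1
eef_pos: [0.5321, -0.1928, 0.1657]
eef_rot: [-3.005, 1.57, 2.088]
force: [-0.1, 0.4, -0.6]
opening: 1.003
```

>>> step_arm([
  {"slide": [0, 0, 0], "twist": [0, 0, 0], "gripper": 0},
  {"slide": [0, 0, 0], "twist": [0, 0, 0], "gripper": 0},
  {"slide": [0, 0, 0], "twist": [0, 0, 0], "gripper": 0},
  {"slide": [0, 0, 0], "twist": [0, 0, 0], "gripper": 0},
  {"slide": [0, 0, 0], "twist": [0, 0, 0], "gripper": 0},
  {"slide": [0, 0, 0], "twist": [0, 0, 0], "gripper": 0},
  {"slide": [0, 0, 0], "twist": [0, 0, 0], "gripper": 0},
  {"slide": [0, 0, 0], "twist": [0, 0, 0], "gripper": 0},
], squeeze=50)

```text
time: 2.9
eef_pos: [0.5324, -0.193, 0.1662]
eef_rot: [2.096, 1.57, 0.905]
force: [0.9, 0.4, 6.5]
opening: 0.296
```

Run:
```python
from h import *
plan([.532,-.1925,.325])
cv2.imwrite("pics/wrist2.png",ctrl.grab_frame("wrist"))
cv2.imwrite("pics/side2.png",cv2.resize(ctrl.grab_frame("side")[150:350,200:500],None,fx=2.5,fy=2.5))
```

```text
t 2.9 tcp [ 0.5324 -0.193   0.1662] jaw 0.38 -> 0.38 open 0.296 F [0.9 0.4 6.5] q [-0.48  0.43 -0.18  0.96  0.    0.71]
slide [-3.969, -0.003, -0.015] twist [0.0, -0.01, -0.02]
```

View pics/wrist2.png

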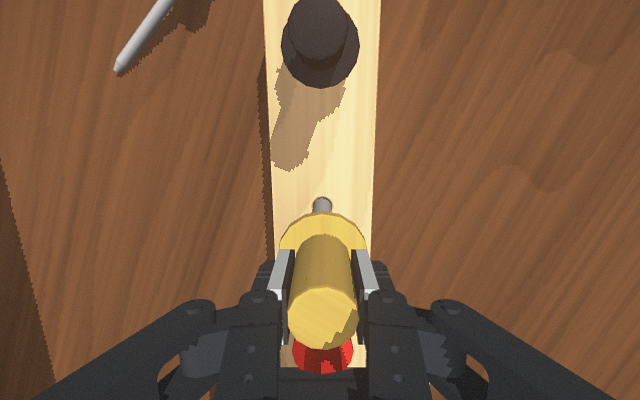

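View pics/side2.png

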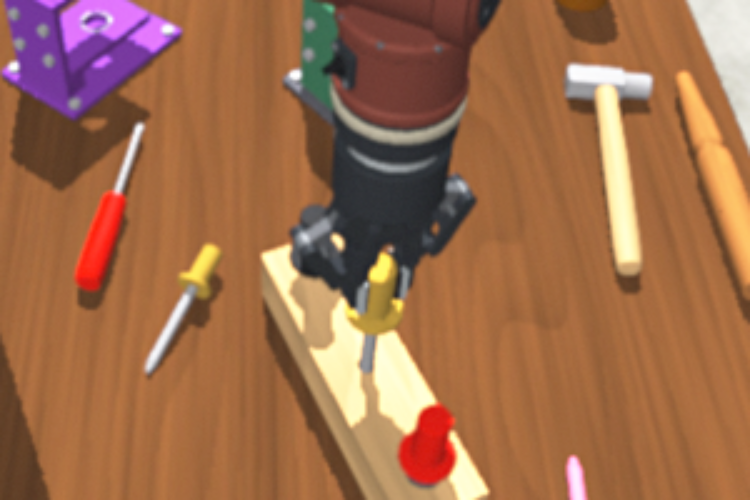

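The knob is gripped: the opening of 0.296 is about 25 mm, and both pads are on the knob. I'll lift it straight up, slowly at first.

>>> step_arm([
  {"slide": [-0.3, 0, 0], "gripper": 0, "twist": [0, 0, 0]},
  {"slide": [-0.7, 0, 0], "gripper": 0, "twist": [0, 0, 0]},
  {"slide": [-1.1, 0, 0], "gripper": 0, "twist": [0, 0, 0]},
  {"slide": [-1.5, 0, 0], "gripper": 0, "twist": [0, 0, 0]},
  {"slide": [-2.1, 0, 0], "gripper": 0, "twist": [0, 0, 0]},
  {"slide": [-2.8, 0, 0], "gripper": 0, "twist": [0, 0, 0]},
  {"slide": [-3.5, 0, 0], "gripper": 0, "twist": [0, 0, 0]},
  {"slide": [-4.0, 0, 0], "gripper": 0, "twist": [0, 0, 0]},
  {"slide": [-4.0, 0, 0], "gripper": 0, "twist": [0, 0, 0]},
])

```text
time: 3.9
eef_pos: [0.5332, -0.1934, 0.3292]
eef_rot: [0.838, 1.566, -0.352]
force: [-0.0, -0.1, -2.9]
opening: 0.291
```

Run:
```python
from h import *
plan([.580,.2065,.326])
cv2.imwrite("pics/wrist3.png",ctrl.grab_frame("wrist"))
cv2.imwrite("pics/side3.png",cv2.resize(ctrl.grab_frame("side")[150:350,200:500],None,fx=2.5,fy=2.5))
```

```text
t 3.9 tcp [ 0.5332 -0.1934  0.3292] jaw 0.38 -> 0.38 open 0.291 F [-0.  -0.1 -2.9] q [-0.48  0.34  0.13  1.35  0.    0.71]
slide [0.069, 4.793, -8.851] twist [-0.0, 0.17, -0.19]
```

View pics/wrist3.png

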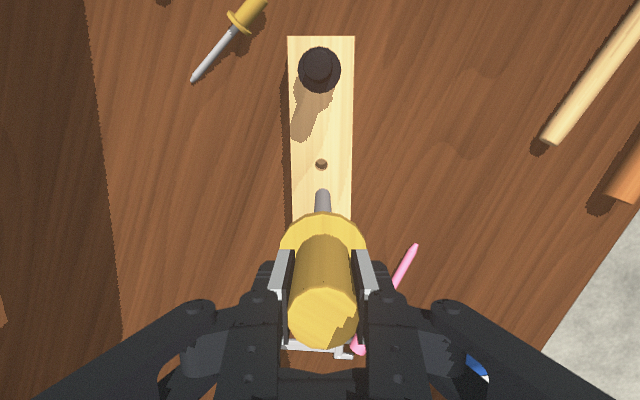

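View pics/side3.png

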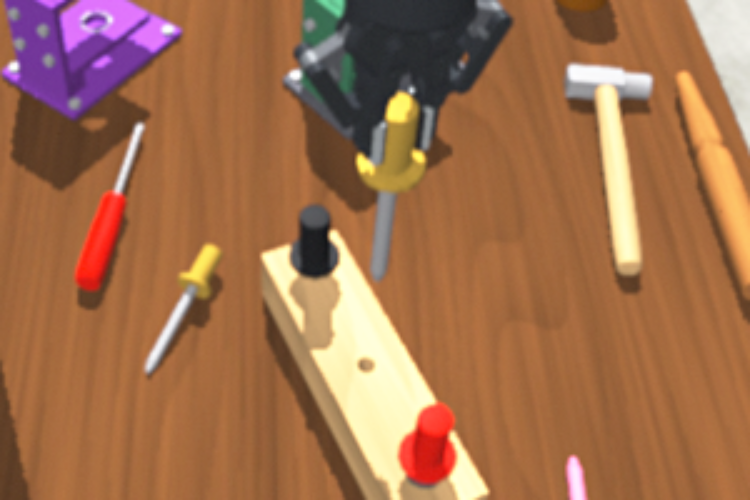

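>>> step_arm([
  {"slide": [0, 0.3, -0.5], "gripper": 0, "twist": [0, 0, 0]},
  {"slide": [0, 0.8, -1.4], "gripper": 0, "twist": [0, 0.2, -0.2]},
  {"slide": [0, 1.3, -2.4], "gripper": 0, "twist": [0, 0.2, -0.2]},
  {"slide": [0, 1.8, -3.4], "gripper": 0, "twist": [0, 0.2, -0.2]},
  {"slide": [0, 2.4, -4.4], "gripper": 0, "twist": [0, 0.2, -0.2]},
  {"slide": [0, 2.9, -5.4], "gripper": 0, "twist": [0, 0.2, -0.2]},
  {"slide": [0, 3.5, -6.4], "gripper": 0, "twist": [0, 0.2, -0.2]},
  {"slide": [0, 4.0, -7.4], "gripper": 0, "twist": [0, 0.2, -0.2]},
  {"slide": [0, 4.5, -8.3], "gripper": 0, "twist": [0, 0.2, -0.2]},
  {"slide": [0, 4.8, -8.85], "gripper": 0, "twist": [0, 0.2, -0.2]},
])

```text
time: 5.0
eef_pos: [0.5783, 0.21, 0.3239]
eef_rot: [-2.268, 1.563, 2.826]
force: [0.3, -0.4, -2.9]
opening: 0.29
```

>>> step_arm([
  {"slide": [0, 0, 0], "gripper": 0, "twist": [0, 0, 0]},
  {"slide": [0, 0, 0], "gripper": 0, "twist": [0, 0, 0]},
])

```text
time: 5.2
eef_pos: [0.5774, 0.2103, 0.3218]
eef_rot: [-2.091, 1.56, 3.005]
force: [0.4, -0.8, -3.6]
opening: 0.291
```

Run:
```python
from h import *
plan([.580,.2065,.326])
c=cam("wrist");cv2.imwrite("pics/wrist4.png",ctrl.grab_frame("wrist"))
np.save("c4.npy",np.array([1])); import pickle; pickle.dump(c,open("c4.pkl","wb"))
cv2.imwrite("pics/side4.png",ctrl.grab_frame("side"))
cv2.imwrite("pics/top4.png",ctrl.grab_frame("top"))
s=cv2.imread("pics/side4.png");t=cv2.imread("pics/top4.png")
cv2.imwrite("pics/c4.png",np.hstack([cv2.resize(s[20:220,260:460],None,fx=2,fy=2),cv2.resize(t[60:260,150:350],None,fx=2,fy=2)]))
```

```text
t 5.2 tcp [0.5774 0.2103 0.3218] jaw 0.383 -> 0.383 open 0.291 F [ 0.4 -0.8 -3.6] q [0.23 0.46 0.28 1.4  0.   1.42]
slide [-0.105, 0.025, 0.112] twist [-0.0, -0.32, 0.56]
```

View pics/wrist4.png

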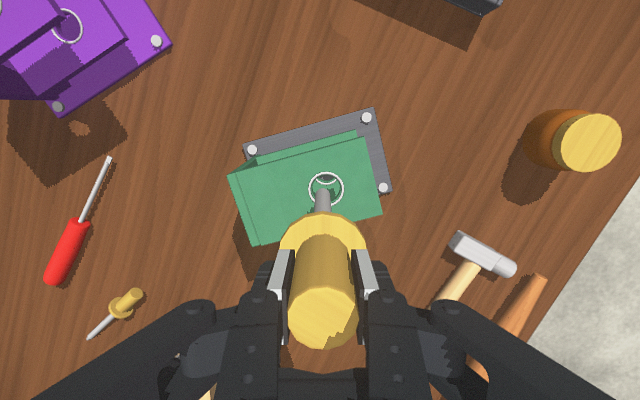

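View pics/c4.png

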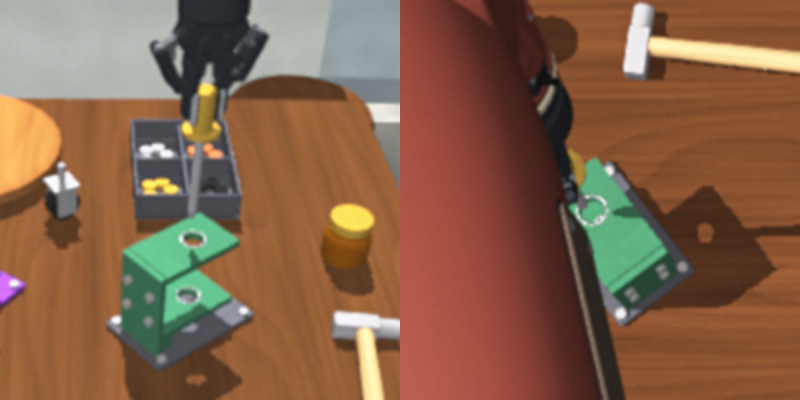

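Wrist: the upper ring is centred at about (326,188) and the pin tip is at about (323,190). The tip is just above the ring and roughly over it.

Run:
```python
from h import *
import pickle
c=pickle.load(open("c4.pkl","rb")); im=cv2.imread("pics/wrist4.png")
sub=im[165:212,302:350].astype(int); m=(sub.min(2)>150).astype(np.uint8)
p=cv2.findNonZero(m).reshape(-1,2); e=cv2.fitEllipse(cv2.convexHull(p)); u=np.array(e[0])+[302,165]; print(u,e[1])
H=onplane(c,u,.135); print("hole wrist",H)
cv2.imwrite("pics/w4c.png",cv2.resize(im[150:270,260:390],None,fx=5,fy=5,interpolation=cv2.INTER_CUBIC))
for z in (.163,.166,.169): print(z,proj(c,[.5774,.2103,z]))
```

```text
[325.57857132 190.53050613] (34.86404800415039, 40.274024963378906)
hole wrist [0.58092555 0.20546304 0.135     ]
0.163 [323.80164077 191.67347779]
0.166 [323.77872415 192.53798761]
0.169 [323.75534564 193.41993309]
```

View pics/w4c.png

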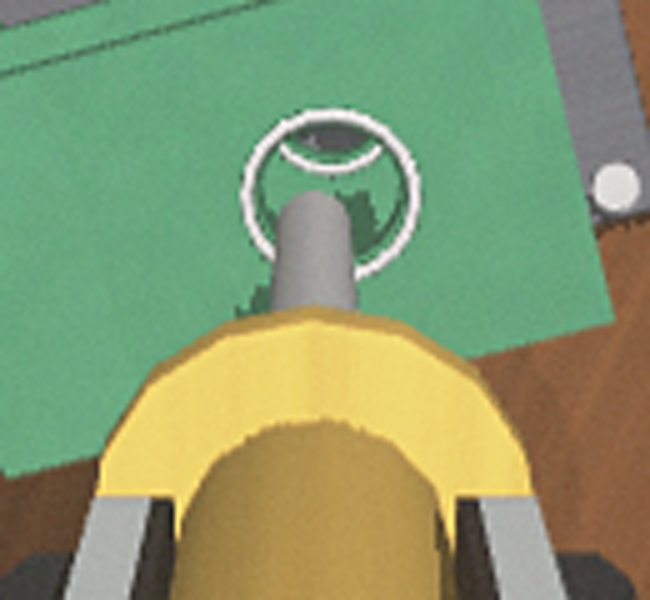

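Run:
```python
from h import *
import pickle
c=pickle.load(open("c4.pkl","rb"));print(onplane(c,(325.8,189.2),.135))
plan([.5805,.206,.321])
```

```text
[0.58064166 0.20670428 0.135     ]
t 5.35 tcp [0.5781 0.2088 0.3233] jaw 0.381 -> 0.381 open 0.289 F [ 0.7 -0.8 -2.7] q [0.23 0.45 0.28 1.4  0.   1.42]
slide [0.058, 0.03, 0.087] twist [-0.0, -0.29, 0.42]
```

>>> step_arm([
  {"slide": [0.05, 0.03, 0.08], "gripper": 0, "twist": [0, -0.3, 0.4]},
  {"slide": [0.05, 0.03, 0.08], "gripper": 0, "twist": [0, -0.3, 0.4]},
  {"slide": [0.05, 0.03, 0.08], "gripper": 0, "twist": [0, -0.3, 0.4]},
])

```text
time: 5.65
eef_pos: [0.5804, 0.2056, 0.3214]
eef_rot: [-0.908, 1.57, -2.099]
force: [1.0, 0.1, -3.6]
opening: 0.294
```

Run:
```python
from h import *
plan([.5805,.2062,.171])
cv2.imwrite("pics/w5.png",cv2.resize(ctrl.grab_frame("wrist")[150:270,260:390],None,fx=5,fy=5,interpolation=cv2.INTER_CUBIC))
```

```text
t 5.65 tcp [0.5804 0.2056 0.3214] jaw 0.38 -> 0.38 open 0.294 F [ 1.   0.1 -3.6] q [ 0.22  0.45  0.27  1.39 -0.    1.41]
slide [3.761, 0.009, -0.014] twist [0.0, 0.01, 0.02]
```

View pics/w5.png

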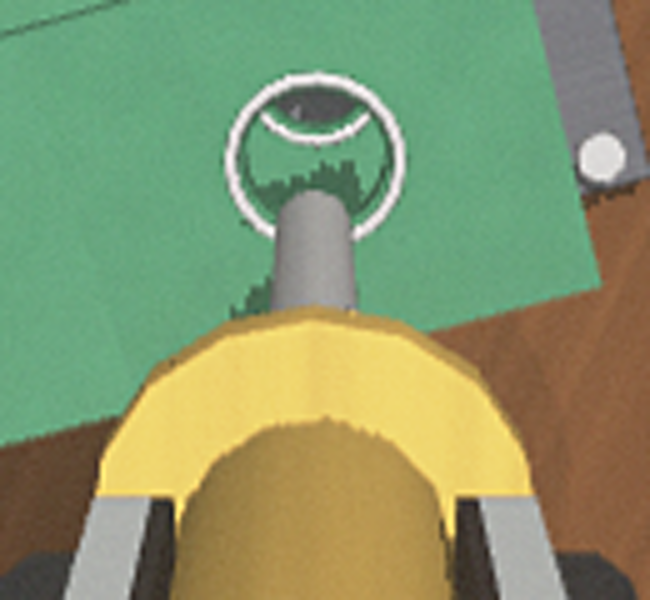

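Projected down to the plate, the tip lands at about crop (316,160), and the ring centre is (316,158). The pin is aligned, so I'll lower it through the upper hole.

>>> step_arm([
  {"slide": [0.3, 0.01, -0.01], "gripper": 0, "twist": [0, 0, 0]},
  {"slide": [0.6, 0.01, -0.01], "gripper": 0, "twist": [0, 0, 0]},
  {"slide": [0.9, 0.01, -0.01], "gripper": 0, "twist": [0, 0, 0]},
  {"slide": [1.2, 0.01, -0.01], "gripper": 0, "twist": [0, 0, 0]},
  {"slide": [1.5, 0.01, -0.01], "gripper": 0, "twist": [0, 0, 0]},
  {"slide": [1.8, 0.01, -0.01], "gripper": 0, "twist": [0, 0, 0]},
  {"slide": [2.0, 0.01, -0.01], "gripper": 0, "twist": [0, 0, 0]},
  {"slide": [2.0, 0.01, -0.01], "gripper": 0, "twist": [0, 0, 0]},
])

```text
time: 6.5
eef_pos: [0.58, 0.2061, 0.24]
eef_rot: [-1.634, 1.568, -2.824]
force: [-1.1, -0.6, -2.6]
opening: 0.292
```

Run:
```python
from h import *
plan([.5805,.2062,.171])
cv2.imwrite("pics/s6.png",cv2.resize(ctrl.grab_frame("side")[60:210,290:420],None,fx=4,fy=4,interpolation=cv2.INTER_CUBIC)[:600])
```

```text
t 6.5 tcp [0.58   0.2061 0.24  ] jaw 0.38 -> 0.38 open 0.292 F [-1.1 -0.6 -2.6] q [ 0.22  0.47  0.09  1.19 -0.    1.41]
slide [1.725, 0.017, 0.003] twist [-0.0, -0.01, 0.13]
```

View pics/s6.png

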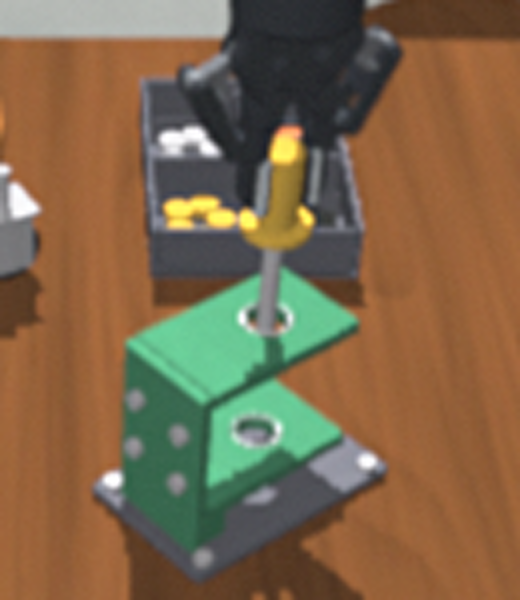

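The side view shows the shaft inside the upper ring at about crop (266,320), with no contact force. Continuing down.

>>> step_arm([
  {"slide": [0.25, 0.01, 0], "gripper": 0, "twist": [0, 0, 0.1]},
  {"slide": [0.5, 0.01, 0], "gripper": 0, "twist": [0, 0, 0.1]},
  {"slide": [0.75, 0.01, 0], "gripper": 0, "twist": [0, 0, 0.1]},
  {"slide": [1.0, 0.01, 0], "gripper": 0, "twist": [0, 0, 0.1]},
  {"slide": [1.25, 0.01, 0], "gripper": 0, "twist": [0, 0, 0.1]},
  {"slide": [1.45, 0.01, 0], "gripper": 0, "twist": [0, 0, 0.1]},
  {"slide": [1.55, 0.01, 0], "gripper": 0, "twist": [0, 0, 0.1]},
  {"slide": [1.55, 0.01, 0], "gripper": 0, "twist": [0, 0, 0.1]},
])

```text
time: 7.35
eef_pos: [0.5804, 0.2063, 0.1783]
eef_rot: [-1.884, 1.57, -3.075]
force: [0.0, -0.6, -3.1]
opening: 0.292
```

Run:
```python
from h import *
plan([.5805,.2062,.171])
cv2.imwrite("pics/s7.png",cv2.resize(ctrl.grab_frame("side")[60:210,290:420],None,fx=4,fy=4,interpolation=cv2.INTER_CUBIC)[:600])
```

```text
t 7.35 tcp [0.5804 0.2063 0.1783] jaw 0.38 -> 0.38 open 0.292 F [ 0.  -0.6 -3.1] q [ 0.22  0.51 -0.02  1.05  0.    1.41]
slide [0.182, 0.002, 0.003] twist [-0.0, -0.01, 0.02]
```

View pics/s7.png

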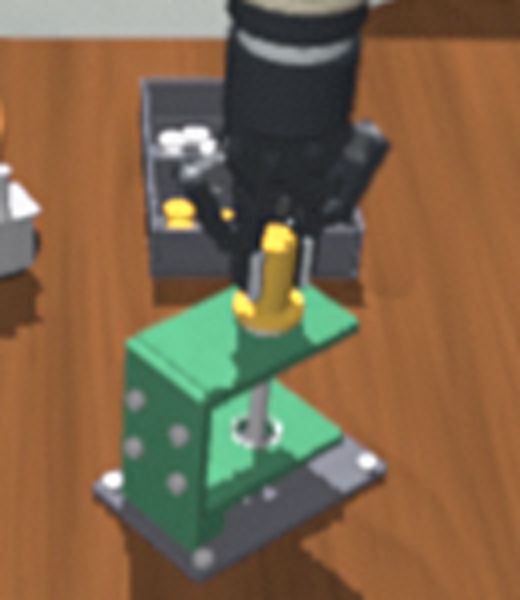

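The shaft is now through the lower hole at about crop (258,430), with the flange just above the upper plate. I'll creep down and watch the force.

>>> step_arm([
  {"slide": [0.05, 0, 0], "gripper": 0, "twist": [0, 0, 0]},
  {"slide": [0.1, 0, 0], "gripper": 0, "twist": [0, 0, 0]},
  {"slide": [0.14, 0, 0], "gripper": 0, "twist": [0, 0, 0]},
  {"slide": [0.14, 0, 0], "gripper": 0, "twist": [0, 0, 0]},
])

```text
time: 7.8
eef_pos: [0.5806, 0.2063, 0.1731]
eef_rot: [1.761, 1.571, 0.571]
force: [0.0, -0.1, -2.8]
opening: 0.29
```

>>> step_arm([
  {"slide": [0.02, 0, 0], "gripper": 0, "twist": [0, 0, 0]},
  {"slide": [0.04, 0, 0], "gripper": 0, "twist": [0, 0, 0]},
  {"slide": [0.04, 0, 0], "gripper": 0, "twist": [0, 0, 0]},
])

```text
time: 8.1
eef_pos: [0.5806, 0.2063, 0.1717]
eef_rot: [1.543, 1.57, 0.353]
force: [-0.4, 0.1, -2.0]
opening: 0.294
```

>>> step_arm([
  {"slide": [0.02, 0, 0], "gripper": 0, "twist": [0, 0, 0]},
  {"slide": [0.04, 0, 0], "gripper": 0, "twist": [0, 0, 0]},
  {"slide": [0.04, 0, 0], "gripper": 0, "twist": [0, 0, 0]},
])

```text
time: 8.4
eef_pos: [0.5806, 0.2065, 0.1715]
eef_rot: [1.498, 1.569, 0.307]
force: [-5.7, -0.1, 11.1]
opening: 0.294
```

The flange is seated: the force jumped from -2 to +11 N at TCP z 0.1715, against 0.171 predicted. Releasing now.

>>> step_arm([
  {"slide": [-0.01, 0, 0], "gripper": 0.35, "twist": [0, 0, 0]},
  {"slide": [-0.01, 0, 0], "gripper": 0.45, "twist": [0, 0, 0]},
  {"slide": [-0.01, 0, 0], "gripper": 0.7, "twist": [0, 0, 0]},
  {"slide": [-0.01, 0, 0], "gripper": 1, "twist": [0, 0, 0]},
  {"slide": [-0.01, 0, 0], "gripper": 1, "twist": [0, 0, 0]},
  {"slide": [-0.01, 0, 0], "gripper": 1, "twist": [0, 0, 0]},
  {"slide": [-0.01, 0, 0], "gripper": 1, "twist": [0, 0, 0]},
])

```text
time: 9.1
eef_pos: [0.5806, 0.2065, 0.1718]
eef_rot: [1.487, 1.569, 0.297]
force: [0.2, -0.3, 0.1]
opening: 0.998
```

Run:
```python
from h import *
plan([.5805,.2062,.27])
cv2.imwrite("pics/w8.png",ctrl.grab_frame("wrist"))
```

```text
t 9.1 tcp [0.5806 0.2065 0.1718] jaw 0.38 -> 0.38 open 0.998 F [ 0.2 -0.3  0.1] q [ 0.22  0.51 -0.03  1.03  0.    1.41]
slide [-2.454, -0.001, 0.006] twist [-0.0, 0.01, -0.08]
```

View pics/w8.png

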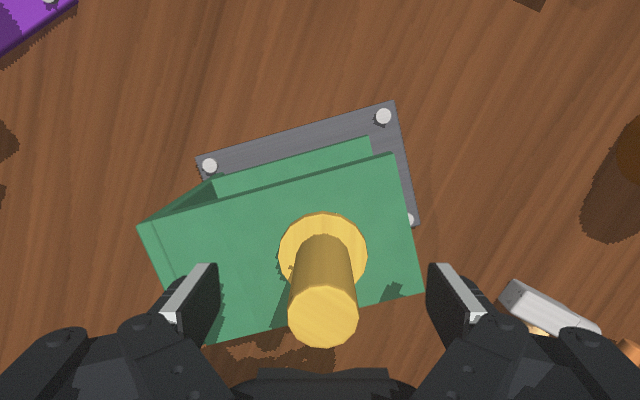

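The pin is free and upright, and the open pads at (200,290) and (450,290) are well clear of the knob at (322,300). Retreating straight up.

>>> step_arm([
  {"slide": [-0.5, 0, 0], "gripper": 1, "twist": [0, 0, 0]},
  {"slide": [-1.2, 0, 0], "gripper": 1, "twist": [0, 0, 0]},
  {"slide": [-2, 0, 0], "gripper": 1, "twist": [0, 0, 0]},
  {"slide": [-2.8, 0, 0], "gripper": 1, "twist": [0, 0, 0]},
  {"slide": [-3.2, 0, 0], "gripper": 1, "twist": [0, 0, 0]},
  {"slide": [-3.2, 0, 0], "gripper": 1, "twist": [0, 0, 0]},
  {"slide": [-3.2, 0, 0], "gripper": 1, "twist": [0, 0, 0]},
])

```text
time: 9.85
eef_pos: [0.5804, 0.2064, 0.2992]
eef_rot: [1.48, 1.57, 0.289]
force: [-0.9, 0.7, -0.6]
opening: 1.0
```

Run:
```python
from h import *
plan([.5805,.2062,.27])
c=cam("wrist"); w=ctrl.grab_frame("wrist"); s=ctrl.grab_frame("side")
cs=cam("side")
print("side pred home: top",proj(cs,[.5805,.2062,.191]),"flange",proj(cs,[.5805,.2062,.138]))
h=cv2.cvtColor(s,cv2.COLOR_BGR2HSV); m=cv2.inRange(h,(20,120,60),(33,255,255))[110:160,335:380]; print("side brass box",cv2.boundingRect(m),"+(335,110)")
print("wrist pred: top",proj(c,[.5805,.2062,.191]),"flange top",proj(c,[.5805,.2062,.141]))
cv2.imwrite("pics/f.png",np.hstack([cv2.resize(s[90:190,310:410],None,fx=4,fy=4,interpolation=cv2.INTER_CUBIC),cv2.resize(w[120:320,220:420],(400,400))]))
```

```text
t 9.85 tcp [0.5804 0.2064 0.2992] jaw 0.38 -> 0.38 open 1.0 F [-0.9  0.7 -0.6] q [0.22 0.45 0.21 1.33 0.   1.41]
slide [0.731, 0.001, 0.006] twist [-0.0, 0.01, -0.06]
side pred home: top [357.55754872 120.49856693] flange [355.92118636 137.9723651 ]
side brass box (0, 0, 31, 35) +(335,110)
wrist pred: top [321.66791026 208.49190044] flange top [321.74860177 191.08982076]
```

View pics/f.png

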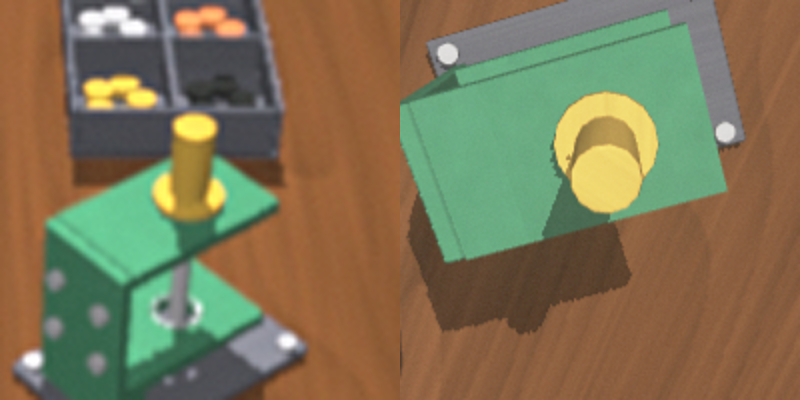

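The side view shows the knob top at (358.7,121) against (357.6,120.5) predicted for a seated pin. The wrist view shows it at (322.5,209) against (321.7,208.5). The flange is on the upper plate, the shaft is in the lower ring, and the gripper is clear.

```bash
python3 -c "
from bench import ctrl
print(ctrl.hand_in())"
```

```text
the job is handed in; nothing more can be done
None
```

I pulled the larger brass-knobbed pin out of the middle of the rack and threaded it down through both holes of the green bracket. It was lowered gently until the flange touched the upper plate, then released. The job was handed in at about 10 s of the 40 s allowed; hand-in reports no verdict.

- **Seating:** the flange touched down at TCP z = 0.1715, against 0.171 expected. The vertical force rose to 11 N there and read about 0 N after release.
- **Final pictures:** the knob top was about 1 pixel from where a seated pin should be, in both the side and wrist views. The side view also showed the shaft in the lower ring.
- **Gripper:** it was open with its TCP at z = 0.30 above the pin, touching nothing.
- **Disagreements:** before the lift, the top and side views differed by about 4 mm on the knob position, and the wrist view settled it. No check failed. The last automatic brass-colour box in the side view had its corner at the edge of its window, probably from picking up the parts tray, so I read the knob's position from the picture instead.

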